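# Rock the cork bung out of a vacuum flask and stand it head-down

## Robot

A 6-joint arm with a two-finger parallel gripper is mounted at the origin on the work surface. World frame = base frame: x ahead of the robot, y to its left, z up, the work surface at z = 0. Lengths are in mm, angles in rad, forces in N, time in s.
With the tool pointing down it reaches from about 350 to 975 mm from the base axis. Payload 7.1 kg.
Tool frame: the origin (TCP) lies at the centre of the arm's flange, where the gripper is bolted on; the fingertips stand 182 mm ahead of it and the grasp point (between the pads) lies 163 mm ahead of it; z points along the fingers, y is the line along which they close (so a half turn about z gives the same grasp; the last joint's range is limited). The gripper opens to 88 mm and grips with 3 to 60 N. Pads are 20 mm wide; open, the fingers measure 115 mm over their backs; the gripper's body (75 mm by 178 mm) begins 61 mm behind the grasp point.
Start: joints at [1.316, 0.423, 1.63, -0, 1.089, -0.019], TCP at [145.982, 607.697, 404.675] pointing down, gripper open.
Joint ranges: [-3, 3], [-0.9, 2.11], [0.09, 2.58], [-1.31, 4.45], [0.11, 2.69], [-2.54, 2.54]. Speed limits (rad/s): [2.39, 2.39, 3.01, 3.14, 3.14, 3.14].

## Interface

Orientations are given as a rotation vector (axis times angle).
In Python, from workcell import readout, get_image, ctrl gives the robot as it stands.
- The arm moves only by the tool step_arm, never from a script. Its argument "targets" is a list that holds one entry, the list of rows, each a list of 7 numbers: the shift along the world's x, y, z as a fraction of full scale, then the turn, a rotation vector about the world's x, y, z as a fraction of full scale, then the opening, from 0 (shut) to 1 (fully open). In form: [[[dx, dy, dz, wx, wy, wz, claw], ...]]. A call has exactly 5 rows; each row shifts and turns the commanded pose from where the row before left it; what a row does not reach is not made up. Full scale, the value 1, is 0.05 m for a shift and 4 degrees for a turn. A row lasts 1/8 s, in which the tool goes at most 62.5 mm and 10.7 degrees, less where a joint would pass 70% of its speed; a pose out of reach is approached as far as the arm can. A call with a number of a shift or a turn outside -1 to 1 is refused whole. A call with a gripper value outside its range is refused whole. The fingers move at their own pace and stop on an object; the grip force is fixed at half the most. Time passes only in rows, so rows that do not move let the fingers close, or fill a call up. It gives the time, the measured TCP pose, the force, the opening and the grip force at its end, in the units of the state.
- readout.get_obs(): the state, without advancing time (a new reading comes with each control period).
- get_image(name): name is "scene" or "top"; returns a dict with "pixels" (480x640x3 uint8, red, green, blue), "intrinsics" (3x3 intrinsics, pixels), "extrinsics" (4x4, takes a point from world to camera coordinates). Camera axes: x right, y down, z forward; pixel columns grow to the right and rows downward; lengths in mm; the calibration is good to about 2 mm. A picture is of the moment at which its call begins. There is no depth.
- ctrl.close_job(): hands the job in; it is judged then, once.
The state is a dict: "t": time; "qpos": joint angles; "qvel": joint speeds; "joint_torque": joint torques, N m; "ee_pos": TCP position; "orientation": TCP orientation; "ft_force": force on the tool from outside, world axes, zero at the start; "moment": the same for the moment, N m; "width": finger opening in mm; "grasp_force": force on a finger pad.
Only numpy, scipy, OpenCV 4.12 (cv2) and the standard library are available. Lean on these libraries where they do the work, as an engineer would, in place of code of your own. Each camera call takes 0.05 s, during which the arm holds its last target. There are 200 camera calls.

## Task

Open the wide vacuum flask on the test bench: grip the flat-sided head of its tapered cork bung and rock it from side to side while easing it up until it comes free, so that the flask itself stays standing where it is and is not dragged up off the bench. Lay the bung down, take it again by the cork and stand it upside down on the piece of cardboard, on its flat head with the cork end up, so that the cork can air. Do not drop the bung, and leave everything else on the bench where it is.

Things in the scene. Friction and masses are not known exactly. Their poses are not given: they have to be found in the camera images.
- flask: The wide vacuum flask: a squat bare-metal canister 132 mm across with a black rubber foot band; above 86 mm its shoulder draws in to a black plastic collar 77 mm across; 125 mm tall, about 2.6 kg, loose on the bench. Wide and low, unlike the other flask. Origin at the centre of its underside, z up.
- flask_rim (a point): Centre of the wide flask's mouth at rim height (125 mm). The neck is 58 mm across inside, with six black rubber lips, 20 mm tall, centred 20 mm below the rim, that grip the bung by friction with about 35 to 45 N in all: a straight pull lifts the whole flask (26 N).
- bung: The bung, 94 mm long, 0.12 to 0.2 kg. A cork plug 58 mm long tapers from 34 mm diameter at its lower end to 44 mm under a flat-sided, flat-topped black plastic head: 56 mm (bung x) by 48 mm (bung y), 36 mm high. Origin at the centre of the plug's narrow end, z along the axis to the head. It starts upright in the flask, turned any way, narrow end 75 mm above the bench, head 8 mm clear of the rim.
- bung_head (a point): Centre of the flat top of the bung's head. Rocked 6 to 9 degrees to and fro about the middle of the lips (moment about 0.5 N m), the bung works up about 2 mm a swing with little lift; 14 mm up it is loose; its narrow end clears the rim 50 mm up. Lying on its side its axis is 7 to 11 degrees off level, head end higher.
- card: Flat piece of brown cardboard, 200 mm (its x) by 160 mm (its y), 4 mm thick, fixed to the bench. Origin at the centre of its underside, z up. The adapter lies along its +y edge; the rest is free.
- slim: The other vacuum flask, not to be touched: steel, 72 mm diameter, 184 mm tall with a round black screw cap. Origin at the centre of its underside. Loose.
- dropper: White dropper bottle, 40 mm diameter, 128 mm tall with a thin nozzle, standing 118 to 130 mm behind the wide flask's axis (farther from the robot). Origin at the centre of its underside. Loose.
- sockets: Four deep steel sockets standing on a rail, 132 mm long (its y), 28 mm wide, 76 mm tall, behind the slim flask. Origin at the centre of its underside. Loose.
- marker: Marker pen lying on the bench in front of the slim flask, 137 mm long (its x), 14 mm thick. Origin at the middle of its underside. Loose.
- adapter: Coaxial connector adapter lying on the cardboard near its +y edge, 66 mm long (its x), 22 mm wide and high. Origin at the middle of its underside. Loose.
- mouse: Grey computer mouse on a blue mat at the robot's right, 102 by 60 by 36 mm. Origin at the centre of its underside. Loose. Beyond it a fixed white instrument box, 52 mm high, centred at x 660, y -560 mm. Fixed at the back: two lamps up to 195 mm tall on legs spread 62 mm, at x 870, y 200 and x 860, y -200 mm.
- spool: Solder spool standing in front of the wide flask (nearer the robot), 56 mm diameter, 50 mm tall. Origin at the centre of its underside. Loose.
- case: Shut wooden case lying behind the cardboard (farther from the robot), 80 (its x) by 120 (its y) by 34 mm. Origin at the centre of its underside. Loose. Farther off on the left a fixed open laptop, its screen 250 mm high on the line from x 790, y 600 to x 610, y 860 mm.
Things that resemble listed ones, but are neither listed nor needed, are in the scene too. There is more than one size of the flask; the one meant has the size given above. What is shaped like the bung but turquoise is not meant.

How it is judged (in metres and radians):
On the way, in this order (a step that is already met when the one before it is completed fails the run):
1. the bung is rocked clearly over (more than 4 degrees) while still seated in the wide flask's neck (angle between bung's own z axis and vertical above 0.07 rad and z of bung in the frame of flask below 0.095 m).
2. it swings back through upright, still seated (angle between bung's own z axis and vertical below 0.035 rad and z of bung in the frame of flask below 0.095 m).
3. it is rocked over again, still seated (all of step 1).
4. the bung is lifted clear of the neck (z of bung in the frame of flask above 0.128 m).
5. the bung is laid down, at rest and let go (height (world z) of bung below 0.06 m and linear speed of bung below 0.05 m/s and contact force between bung and the fingers below 0.1 N), for 0.1 s.
At the end, for the whole second after the job is handed in: The bung is at rest upside down on its flat head (within 8 degrees) on the cardboard, its axis within 66 mm (card x) and 46 mm (card y) of the card's middle; the wide flask stands flat within 30 mm of its start; all other things are within 30 mm (adapter 20 mm) of theirs (angle between bung's own z axis and vertical above 3 rad and height (world z) of bung between 0.092 and 0.104 m and x of bung in the frame of card between -0.066 and 0.066 m and y of bung in the frame of card between -0.046 and 0.046 m and linear speed of each of bung, flask below 0.02 m/s and angular speed of bung below 0.2 rad/s and angle between flask's own z axis and vertical below 0.03 rad and height (world z) of flask below 0.004 m and distance of each of flask, slim, dropper, sockets, marker, mouse, spool, case from where it was at the start of the episode below 0.03 m and distance of adapter from where it was at the start of the episode below 0.02 m); the robot touches nothing.
It fails at once if the wide flask is dragged up off the bench (more than 10 mm) (height (world z) of flask above 0.01 m).
It fails at once if the wide flask is tipped more than 8 degrees or shifted more than 40 mm (angle between flask's own z axis and vertical above 0.14 rad or distance of flask from where it was at the start of the episode above 0.04 m).
It fails at once if the bung is dropped (falls freely from more than about 70 mm) (linear speed of bung above 1.2 m/s and contact force between bung and the fingers below 0.1 N).
It fails at once if another thing is knocked from its place (30 mm; the adapter 20 mm) (distance of any of slim, dropper, sockets, marker, mouse, spool, case from where it was at the start of the episode above 0.03 m or distance of adapter from where it was at the start of the episode above 0.02 m).
It also fails if it takes over 67 s, if anything falls off the work surface, if the arm or the gripper's body presses on something with over 40 N, if the wrist force passes 120 N, or if a joint passes its speed limit or range.

## Working session

There is one attempt and no reset: what is moved stays moved. The work goes in short steps, Python scripts to look and compute and a tool call to move; the robot and the scene stay as the last step left them, time stands still between calls to the robot, and variables do not carry over. Pictures are saved under pics/ and viewed, at most 12 in all, crops included, and the job is handed in when it is done.

Besides the shell and the picture viewer there is one more tool, called after "Emit:" as name(argument=value, ...), one argument or row to a line, values as JSON. step_arm: Moves the arm, as the interface text tells. Shift numbers are shares of 0.05 m and turn numbers shares of 4 degrees, none past 1 either way. Its arguments: {"type":"object","properties":{"targets":{"type":"array"}},"required":["targets"]}

```bash
mkdir -p pics; ls; python3 - <<'E'
from workcell import readout,get_image
import cv2,numpy as np
for n in("top","scene"):
    d=get_image(n);cv2.imwrite(f"pics/{n}0.png",d["pixels"][...,::-1]);np.savez(f"pics/{n}0.npz",**d)
    print(n,d["intrinsics"].tolist(),np.round(d["extrinsics"],3).tolist())
print(readout.get_obs())
E
```

```text
pics
top [[437.85014128979054, 0.0, 324.5083980701783], [0.0, 437.85014128979054, 240.27681310576756], [0.0, 0.0, 1.0]] [[0.021, -0.999, -0.024, -76.523], [-0.983, -0.016, -0.184, 571.627], [0.183, 0.028, -0.983, 913.128], [0.0, 0.0, 0.0, 1.0]]
scene [[437.5824535043907, 0.0, 325.7226947956686], [0.0, 437.5824535043907, 239.89229871602345], [0.0, 0.0, 1.0]] [[-0.199, 0.98, -0.013, 196.37], [0.797, 0.155, -0.583, -350.706], [-0.569, -0.127, -0.812, 1316.267], [0.0, 0.0, 0.0, 1.0]]
{'t': 0.1, 'qpos': array([ 1.31599502e+00,  4.23765961e-01,  1.63061808e+00, -1.92410313e-05,
        1.08860790e+00, -1.89849910e-02]), 'qvel': array([ 5.97444585e-04, -1.08338138e-03, -3.58296114e-03, -1.49938987e-03,
       -2.84005731e-04,  3.80656288e-05]), 'joint_torque': array([-8.12848757e-04, -5.45611560e+01, -2.74324554e+01,  6.44913339e-02,
        1.88081386e-02, -1.72340572e-05]), 'ee_pos': array([145.92611706, 607.46113707, 403.97652626]), 'orientation': array([-3.69527210e-01, -3.11960824e+00,  2.18096878e-03]), 'ft_force': array([-0.27241755,  0.030325  ,  0.96477515]), 'moment': array([-0.014278  ,  0.02507477,  0.06043979]), 'grasp_force': 0.0, 'width': 87.972408169463}
```

View pics/top0.png

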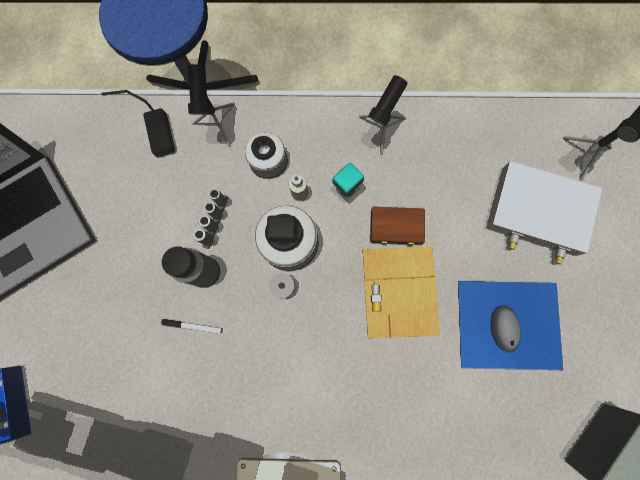

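View pics/scene0.png

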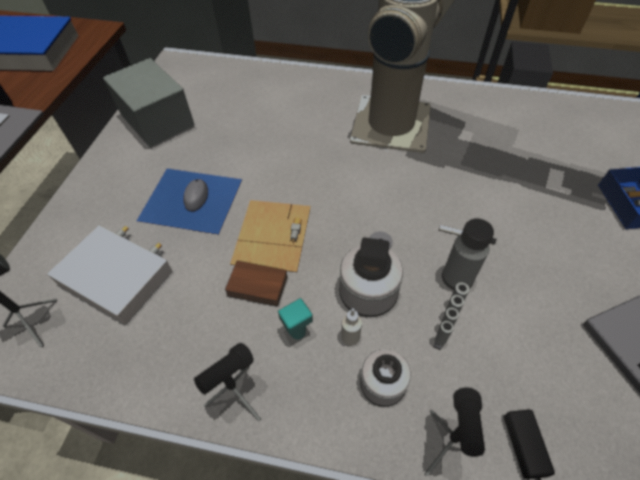

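The candidates are:
- The wide flask with the black bung, top (286,235).
- A smaller open flask with no bung, top (266,153).
- The slim flask, top (180,262).
- The turquoise bung look-alike, top (348,179).

I choose the wide flask at (286,235) and will check it in a crop.

```bash
cat > h.py <<'E'
import numpy as np,cv2
from workcell import readout,get_image
def cam(n): 
    d=get_image(n); return d
def ray(d,uv,z):
    K,E=d["intrinsics"],d["extrinsics"];R,t=E[:3,:3],E[:3,3];c=-R.T@t
    v=R.T@np.linalg.inv(K)@np.array([uv[0],uv[1],1.]);return c+v*(z-c[2])/v[2]
def proj(d,p):
    q=d["extrinsics"][:3,:3]@np.array(p)+d["extrinsics"][:3,3];q=d["intrinsics"]@q;return q[:2]/q[2]
E
python3 - <<'E'
from h import *
t=dict(np.load("pics/top0.npz"));s=dict(np.load("pics/scene0.npz"))
a=t["pixels"][195:280,240:330,::-1];b=s["pixels"][220:320,325:415,::-1]
a=cv2.resize(a,(400,400*85//90),interpolation=cv2.INTER_CUBIC);b=cv2.resize(b,(400,444),interpolation=cv2.INTER_CUBIC)
a=np.clip(a.astype(float)*1.0,0,255);c=np.zeros((444,800,3));c[:a.shape[0],:400]=a;c[:,400:]=b
c=255*(c/255)**.6
cv2.imwrite("pics/crop.png",c)
for n,d in(("t",t),("s",s)):
    print(n, -d["extrinsics"][:3,:3].T@d["extrinsics"][:3,3])
g=t["pixels"].max(2)
sub=g[205:260,258:312]
for r in range(205,258,3):print(r,g[r,258:312:2])
E
```

```text
t [ 396.09770734  -92.79526089 1000.45542758]
s [1068.42847871   28.50386634  867.04242531]
205 [174 179 178 181 178 179 175 176 176 175 175 165 174 181 150 155 164 164
 173 184 180 178 185 184 180 179 179]
208 [175 179 174 173 174 180 175 180 186 196 197 197 196 193 195 194 197 193
 196 186 127 175 177 179 181 180 182]
211 [170 172 181 177 173 151 195 196 197 198 202 204 201 200 200 200 196 198
 194 197 197 198 174 147 184 185 180]
214 [176 168 178 138 195 198 191 190 187 182 182  95  37  45  60  90 177 199
 198 201 195 195 200 197 158 178 185]
217 [174 180 174 196 195  47  55  51  56  53  53  53  53  51  48  50  50  52
  39 185 200 199 198 196 197 199 120]
220 [185 191 194 197 204  47  54  55  59  55  56  52  53  54  54  52  54  54
  42  37  87 198 201 199 198 196 193]
223 [141 193 201 201 201  46  58  55  56  59  53  55  53  57  57  55  56  59
  39  36  42  87 203 200 201 196 195]
226 [197 196 194 199  57  50  59  58  56  58  62  55  53  59  57  58  56  57
  38  33  46  38 188 202 202 199 196]
229 [198 198 202 202  43  50  59  58  59  61  60  58  62  58  60  62  58  60
  35  39  4
[... 479 characters left out ...]
01 198]
244 [199 199 200 201 201 200  50  55  62  59  56  49  47  47  49  58  61  65
  55  36  59 202 204 202 201 202 195]
247 [183 197 200 204 201 205 202 128  38  50  62  60  63  63  61  59  51  35
  41 119 202 201 200 202 199 195 195]
250 [147 193 200 199 203 201 202 199 201 194 100  74  41  35  55  75 112 198
 202 202 199 203 199 199 195 195 142]
253 [178 123 187 197 199 198 200 202 200 203 201 202 202 203 202 199 198 200
 199 201 202 201 198 196 197 135 123]
256 [183 179 163 160 201 198 197 197 204 201 200 202 199 202 199 199 203 199
 198 200 198 200 195 178 101 142  63][ WARN:0@0.396] global loadsave.cpp:1063 imwrite_ Unsupported depth image for selected encoder is fallbacked to CV_8U.
```

View pics/crop.png

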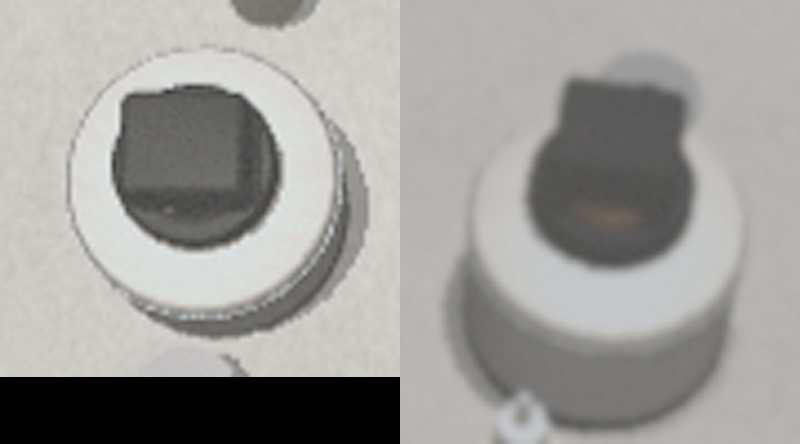

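The crop confirms the choice. It shows a black, flat-topped, square head on the wide steel flask, with the top face corners at about (267,216) and (294,237) in the top view. The head is only slightly turned against the world axes. Next I measure everything.

```bash
python3 - <<'E'
from h import *
from scipy.spatial.transform import Rotation as R
t=dict(np.load("pics/top0.npz"));s=dict(np.load("pics/scene0.npz"))
g=cv2.GaussianBlur(t["pixels"].max(2),(3,3),0)
m=((g>48)&(g<75)).astype(np.uint8);M=np.zeros_like(m);M[205:260,258:312]=m[205:260,258:312]
M=cv2.morphologyEx(M,cv2.MORPH_OPEN,np.ones((7,7)))
c=max(cv2.findContours(M,0,2)[0],key=cv2.contourArea)
for name,z in(("headtop",169),):
    w=np.array([ray(t,p[0],z)[:2] for p in c],np.float32);print(name,cv2.minAreaRect(w))
# flask shiny shoulder disc z=86, collar
m=((t["pixels"].max(2)>187)).astype(np.uint8);M=np.zeros_like(m);M[200:275,250:325]=m[200:275,250:325]
M=cv2.morphologyEx(M,cv2.MORPH_OPEN,np.ones((3,3)))
c=cv2.convexHull(np.vstack(max(cv2.findContours(M,0,1)[0],key=cv2.contourArea)[None]).reshape(-1,1,2))
w=np.array([ray(t,p[0],86)[:2] for p in c],np.float32);print("shoulder",cv2.fitEllipse(w))
hsv=cv2.cvtColor(t["pixels"],cv2.COLOR_RGB2HSV)
m=cv2.inRange(hsv,(15,90,80),(30,255,255));m[:,:340]=0;m[:,450:]=0;m[:240]=0
c=max(cv2.findContours(m,0,1)[0],key=cv2.contourArea);w=np.array([ray(t,p[0],4)[:2] for p in c],np.float32);print("card",cv2.minAreaRect(w))
for n,p,z in(("slimcap",(180,262),184),("spool",(283,286),50),("adapter",(376,297),15),("case",(397,224),34),("mouse",(506,328),30),("dropper",(297,182),128),("marker",(192,326),10)):print(n,ray(t,p,z).round())
# head top in scene view: center
print("scene proj head",proj(s,list(ray(t,(280,226.5),169))))
o=[-3.69527210e-01,-3.11960824,2.18e-3];print(R.from_rotvec(o).as_matrix().round(3))
E
```

```text
headtop ((577.1433715820312, 18.093555450439453), (41.90502166748047, 47.73814010620117), 0.9103764295578003)
shoulder ((578.2844848632812, 18.265777587890625), (124.34738159179688, 124.68074035644531), 2.0259125232696533)
card ((467.9056396484375, -237.9425506591797), (199.9178466796875, 160.27198791503906), 3.597058057785034)
slimcap [502. 203. 184.]
spool [471.  22.  50.]
adapter [ 453. -182.   15.]
case [ 616. -228.   34.]
mouse [ 391. -460.   30.]
dropper [681.  -8. 128.]
marker [381. 228.  10.]
scene proj head [375.63203124 246.93951415]
[[-0.972  0.234 -0.   ]
 [ 0.234  0.972 -0.001]
 [ 0.    -0.001 -1.   ]]
```

Emit:
step_arm(
  targets=[
    [[0.43, -0.52, 0.1, 0, 0, -0.956, 1], [0.43, -0.52, 0.1, 0, 0, -0.956, 1], [0.43, -0.52, 0.1, 0, 0, -0.956, 1], [0.43, -0.52, 0, 0, 0, -0.956, 1], [0.43, -0.52, 0, 0, 0, -0.956, 1]],
  ],
)

```text
t: 0.72
ee_pos: [254.0, 476.7, 419.5]
orientation: [-0.886, -3.014, 0.001]
ft_force: [0.8, -0.4, 0.4]
width: 87.9
grasp_force: 0.0
```

Emit:
step_arm(
  targets=[
    [[0.43, -0.52, 0, 0, 0, -0.956, 1], [0.43, -0.52, 0, 0, 0, -0.956, 1], [0.43, -0.52, 0, 0, 0, -0.956, 1], [0.43, -0.52, 0, 0, 0, -0.956, 1], [0.43, -0.52, 0, 0, 0, -0.956, 1]],
  ],
)

```text
t: 1.35
ee_pos: [361.5, 346.7, 419.4]
orientation: [-1.374, -2.825, 0.001]
ft_force: [0.4, -0.3, 0.5]
width: 87.6
grasp_force: 0.0
```

Emit:
step_arm(
  targets=[
    [[0.43, -0.52, 0, 0, 0, -0.956, 1], [0.43, -0.52, 0, 0, 0, -0.956, 1], [0.43, -0.52, 0, 0, 0, -0.956, 1], [0.43, -0.52, 0, 0, 0, -0.956, 1], [0.43, -0.52, 0, 0, 0, -0.956, 1]],
  ],
)

```text
t: 1.98
ee_pos: [469.0, 216.7, 419.4]
orientation: [-1.824, -2.557, 0.001]
ft_force: [0.2, -0.3, -0.1]
width: 87.7
grasp_force: 0.0
```

Emit:
step_arm(
  targets=[
    [[0.43, -0.52, 0, 0, 0, -0.956, 1], [0.43, -0.52, 0, 0, 0, -0.956, 1], [0.43, -0.52, 0, 0, 0, -0.956, 1], [0.43, -0.52, 0, 0, 0, -0.956, 1], [0.43, -0.52, 0, 0, 0, -0.956, 1]],
  ],
)

```text
t: 2.6
ee_pos: [576.5, 86.7, 419.3]
orientation: [-2.223, -2.219, 0.001]
ft_force: [-0.2, 0.4, -0.3]
width: 87.7
grasp_force: 0.0
```

Emit:
step_arm(
  targets=[
    [[0, 0, 0, -1, 0, 0, 1], [0, 0, 0, -1, 0, 0, 1], [0, 0, 0, -1, 0, 0, 1], [0, 0, 0, -1, 0, 0, 1], [0, 0, 0, -1, 0, 0, 1]],
  ],
)

```text
t: 3.22
ee_pos: [575.8, 87.7, 419.3]
orientation: [2.03, 2.031, -0.361]
ft_force: [-0.3, -0.2, 0.2]
width: 87.8
grasp_force: 0.0
```

```bash
python3 - <<'E'
from h import *
from scipy.spatial.transform import Rotation as R
o=readout.get_obs();print(o["t"],o["qpos"].round(3),o["ee_pos"].round(1),o["ft_force"].round(1));print(R.from_rotvec(o["orientation"]).as_matrix().round(4))
E
```

```text
3.225 [ 0.205  0.365  1.702 -0.374  1.175  0.367] [575.8  87.7 419.3] [-0.3 -0.2  0.2]
[[-4.000e-04  1.000e+00 -7.000e-04]
 [ 9.389e-01  1.000e-04 -3.443e-01]
 [-3.443e-01 -7.000e-04 -9.389e-01]]
```

Emit:
step_arm(
  targets=[
    [[0.02, -0.07, 0, -1, 0, 0, 1], [0, 0, -0.57, 0, 0, 0, 1], [0, 0, -0.57, 0, 0, 0, 1], [0, 0, -0.57, 0, 0, 0, 1], [0, 0, -0.56, 0, 0, 0, 1]],
  ],
)

```text
t: 3.85
ee_pos: [576.8, 84.2, 305.0]
orientation: [1.99, 1.991, -0.424]
ft_force: [-0.2, 1.3, 0.4]
width: 87.9
grasp_force: 0.0
```

```bash
python3 - <<'E'
from h import *
from scipy.spatial.transform import Rotation as R
o=readout.get_obs();print(o["t"],o["qpos"].round(3),o["ee_pos"].round(1),o["ft_force"].round(1));r=R.from_rotvec(o["orientation"]).as_matrix();print(o["ee_pos"]+163*r[:,2])
a=get_image("top")["pixels"][150:300,200:380,::-1];b=get_image("scene")["pixels"][150:330,300:480,::-1]
cv2.imwrite("pics/g1.png",np.hstack([cv2.resize(a,(400,400)),cv2.resize(b,(400,400))]))
E
```

```text
3.85 [ 0.212  0.521  1.773 -0.492  1.     0.513] [576.8  84.2 305. ] [-0.2  1.3  0.4]
[576.68796246  17.88747951 156.05235879]
```

View pics/g1.png

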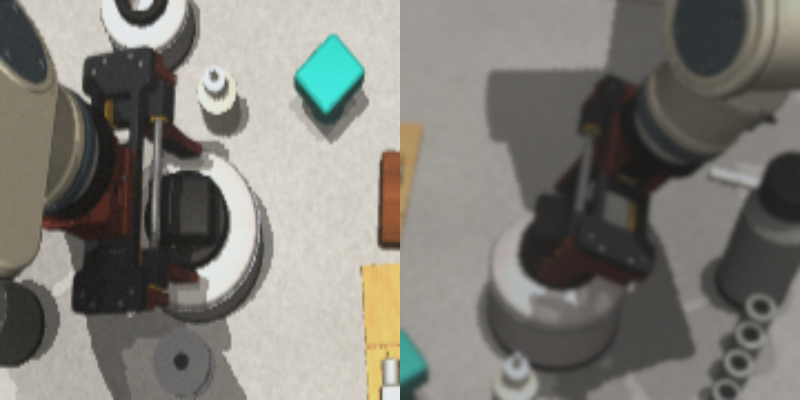

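The fingers straddle the head, one on each x side: crop left (190,150) and (180,280), with the head at about (190,215). I close now.

Emit:
step_arm(
  targets=[
    [[0, 0, 0, 0, 0, 0, 0], [0, 0, 0, 0, 0, 0, 0], [0, 0, 0, 0, 0, 0, 0], [0, 0, 0, 0, 0, 0, 0], [0, 0, 0, 0, 0, 0, 0]],
  ],
)

```text
t: 4.58
ee_pos: [577.3, 84.2, 306.8]
orientation: [1.989, 1.99, -0.422]
ft_force: [1.4, 0.7, 2.1]
width: 47.4
grasp_force: 30.0
```

Emit:
step_arm(
  targets=[
    [[0.28, 0, -0.01, 0, 1, 0, 0], [0.275, 0, -0.02, 0, 1, 0, 0], [0, 0, 0.01, 0, 0, 0, 0], [-0.275, 0, 0.04, 0, -1, 0, 0], [-0.28, 0, 0.02, 0, -1, 0, 0]],
  ],
)

```text
t: 5.2
ee_pos: [576.6, 84.2, 308.0]
orientation: [1.989, 1.989, -0.418]
ft_force: [4.1, -2.3, -3.9]
width: 48.0
grasp_force: 30.0
```

Emit:
step_arm(
  targets=[
    [[-0.28, 0, 0.01, 0, -1, 0, 0], [-0.28, 0, -0.01, 0, -1, 0, 0], [0, 0, 0.01, 0, 0, 0, 0], [0.28, 0, 0.04, 0, 1, 0, 0], [0.28, 0, 0.02, 0, 1, 0, 0]],
  ],
)

```text
t: 5.82
ee_pos: [577.1, 84.3, 311.1]
orientation: [1.991, 1.993, -0.423]
ft_force: [3.7, -3.1, -8.3]
width: 47.9
grasp_force: 30.0
```

Emit:
step_arm(
  targets=[
    [[0.28, 0, 0.01, 0, 1, 0, 0], [0.28, 0, -0.01, 0, 1, 0, 0], [0, 0, 0, 0, 0, 0, 0], [0, 0, 0, 0, 0, 0, 0], [0, 0, 0, 0, 0, 0, 0]],
  ],
)

```text
t: 6.45
ee_pos: [604.6, 84.4, 311.0]
orientation: [2.011, 2.072, -0.574]
ft_force: [4.1, 1.5, -15.4]
width: 47.9
grasp_force: 30.0
```

```bash
python3 - <<'E'
from h import *
from scipy.spatial.transform import Rotation as R
o=readout.get_obs();print(o["t"],o["ee_pos"].round(1),o["ft_force"].round(1),o["moment"].round(2));r=R.from_rotvec(o["orientation"]).as_matrix();print(o["ee_pos"]+163*r[:,2],np.degrees(np.arcsin(r[2,1])),r.round(3))
a=get_image("top")["pixels"][150:300,200:380,::-1];b=get_image("scene")["pixels"][150:330,300:480,::-1]
cv2.imwrite("pics/g2.png",np.hstack([cv2.resize(a,(400,400)),cv2.resize(b,(400,400))]))
E
```

```text
6.45 [604.6  84.4 311. ] [  4.1   1.5 -15.4] [ 1.31 -1.57  0.17]
[584.12726278  18.25297002 163.41298259] -7.913160817848258 [[-0.057  0.99  -0.126]
 [ 0.914  0.001 -0.406]
 [-0.402 -0.138 -0.905]]
```

View pics/g2.png

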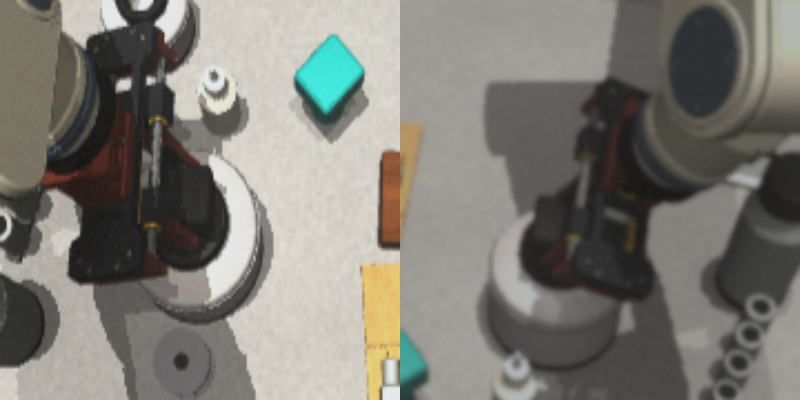

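Both views show the flask in the same place: its right edge is at crop (262,235), as before. The bung is tilted 8° in the grip, with no sign of slipping. The pull is 15 N, so I continue with a gentler lift.

Emit:
step_arm(
  targets=[
    [[-0.29, 0, 0.03, 0, -1, 0, 0], [-0.29, 0, 0.01, 0, -1, 0, 0], [-0.29, 0, 0, 0, -1, 0, 0], [-0.29, 0, -0.02, 0, -1, 0, 0], [0, 0, 0, 0, 0, 0, 0]],
  ],
)

```text
t: 7.18
ee_pos: [546.8, 84.2, 313.9]
orientation: [1.96, 1.905, -0.273]
ft_force: [7.3, -0.7, -9.8]
width: 48.1
grasp_force: 30.0
```

Emit:
step_arm(
  targets=[
    [[0.29, 0, 0.03, 0, 1, 0, 0], [0.29, 0, 0.02, 0, 1, 0, 0], [0.29, 0, 0, 0, 1, 0, 0], [0.29, 0, -0.02, 0, 1, 0, 0], [0, 0, 0, 0, 0, 0, 0]],
  ],
)

```text
t: 7.8
ee_pos: [605.8, 84.3, 315.7]
orientation: [2.011, 2.07, -0.576]
ft_force: [1.0, 3.6, 5.1]
width: 48.1
grasp_force: 30.0
```

Emit:
step_arm(
  targets=[
    [[-0.29, 0, 0.04, 0, -1, 0, 0], [-0.29, 0, 0.02, 0, -1, 0, 0], [-0.29, 0, 0, 0, -1, 0, 0], [-0.29, 0, -0.02, 0, -1, 0, 0], [0, 0, 0, 0, 0, 0, 0]],
  ],
)

```text
t: 8.43
ee_pos: [546.3, 84.3, 317.5]
orientation: [1.96, 1.905, -0.271]
ft_force: [3.7, 0.8, -1.3]
width: 47.6
grasp_force: 30.0
```

Emit:
step_arm(
  targets=[
    [[0.29, 0, 0.04, 0, 1, 0, 0], [0.29, 0, 0.03, 0, 1, 0, 0], [0.29, 0, 0, 0, 1, 0, 0], [0.29, 0, -0.02, 0, 1, 0, 0], [0, 0, 0, 0, 0, 0, 0]],
  ],
)

```text
t: 9.05
ee_pos: [605.9, 84.3, 319.9]
orientation: [2.011, 2.07, -0.573]
ft_force: [4.4, 2.5, 4.1]
width: 47.8
grasp_force: 30.0
```

Emit:
step_arm(
  targets=[
    [[-0.29, 0, 0.05, 0, -1, 0, 0], [-0.29, 0, 0.03, 0, -1, 0, 0], [0, 0, 0.02, 0, 0, 0, 0], [0, 0, 0.02, 0, 0, 0, 0], [0, 0, 0.02, 0, 0, 0, 0]],
  ],
)

```text
t: 9.68
ee_pos: [575.5, 84.1, 326.1]
orientation: [1.989, 1.99, -0.42]
ft_force: [4.3, 0.2, -4.7]
width: 47.9
grasp_force: 30.0
```

```bash
python3 - <<'E'
from h import *
from scipy.spatial.transform import Rotation as R
o=readout.get_obs();print(o["t"],o["ee_pos"].round(1),o["ft_force"].round(1),o["moment"].round(2));r=R.from_rotvec(o["orientation"]).as_matrix();print(o["ee_pos"]+163*r[:,2])
a=get_image("top")["pixels"][150:300,200:380,::-1];b=get_image("scene")["pixels"][150:330,300:480,::-1]
cv2.imwrite("pics/g3.png",np.hstack([cv2.resize(a,(400,400)),cv2.resize(b,(400,400))]))
E
```

```text
9.675 [575.5  84.1 326.1] [ 4.3  0.2 -4.7] [ 0.51 -1.04  0.38]
[575.91300829  17.80105063 177.2043273 ]
```

View pics/g3.png

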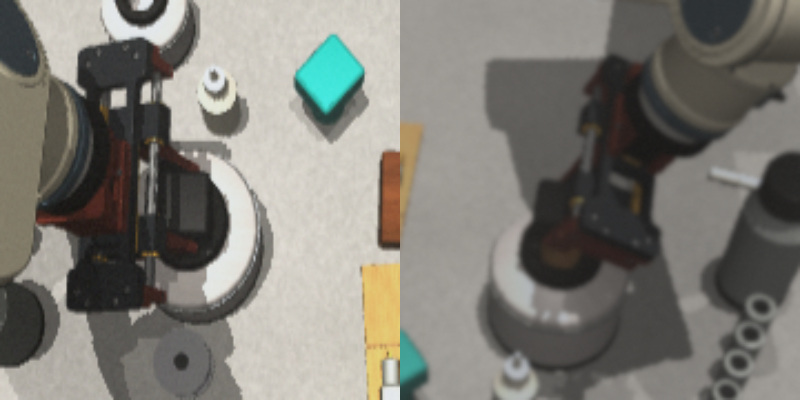

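The flask is still in place (right edge at (262,235)), and brown cork now shows under the head in the scene crop at (575,255). Force is about 5 N, so the bung is loose and I lift it.

Emit:
step_arm(
  targets=[
    [[0.02, 0, 0.12, 0, 0, 0, 0], [0, 0, 0.16, 0, 0, 0, 0], [0, 0, 0.16, 0, 0, 0, 0], [0, 0, 0.2, 0, 0, 0, 0], [0, 0, 0.2, 0, 0, 0, 0]],
  ],
)

```text
t: 10.4
ee_pos: [576.9, 84.1, 368.5]
orientation: [1.99, 1.99, -0.423]
ft_force: [-0.3, 0.4, -2.0]
width: 47.5
grasp_force: 30.0
```

Emit:
step_arm(
  targets=[
    [[0, 0, 0.4, 0, 0, 0, 0], [0, 0, 0.4, 0, 0, 0, 0], [0, 0, 0.4, 0, 0, 0, 0], [0, 0, 0.2, 0, 0, 0, 0], [0, 0, 0, 0, 0, 0, 0]],
  ],
)

```text
t: 11.02
ee_pos: [577.0, 84.2, 438.6]
orientation: [1.99, 1.99, -0.421]
ft_force: [-0.5, 1.2, -2.8]
width: 48.2
grasp_force: 30.0
```

```bash
python3 - <<'E'
from h import *
from scipy.spatial.transform import Rotation as R
o=readout.get_obs();print(o["t"],o["qpos"].round(3),o["ee_pos"].round(1),o["ft_force"].round(1),o["moment"].round(2));r=R.from_rotvec(o["orientation"]).as_matrix();print(o["ee_pos"]+163*r[:,2])
t=get_image("top");s=get_image("scene")
a=t["pixels"][150:300,200:380,::-1];b=s["pixels"][120:340,280:460,::-1]
cv2.imwrite("pics/g4.png",np.hstack([cv2.resize(a,(400,334)),cv2.resize(b,(274,334))]))
g=o["ee_pos"]+163*r[:,2]
for dz in(12,-82):print(proj(s,g+[0,0,dz]))
E
```

```text
11.025 [ 0.212  0.351  1.683 -0.435  1.231  0.384] [577.   84.2 438.6] [-0.5  1.2 -2.8] [ 0.24  0.06 -0.02]
[577.28298306  17.99641497 289.70635453]
[381.86241048 202.32403304]
[377.26304418 235.21765894]
```

View pics/g4.png

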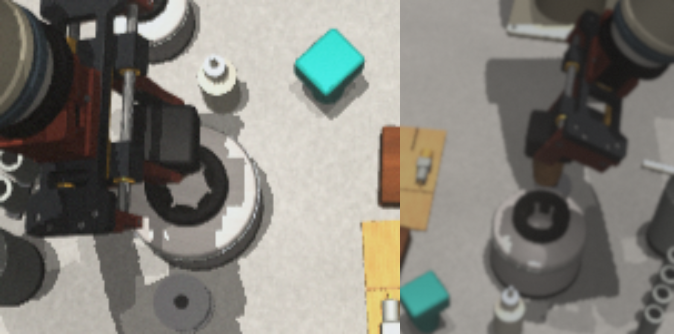

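The bung is free and upright in the grip, with its cork end in the scene crop at (545,183). The flask mouth is open and the flask has not moved. Next I carry the bung to the card while turning it +80° about x.

Emit:
step_arm(
  targets=[
    [[-0.09, -0.51, 0, 1, 0, 0, 0], [-0.09, -0.51, 0, 1, 0, 0, 0], [-0.09, -0.51, 0, 1, 0, 0, 0], [-0.09, -0.51, 0, 1, 0, 0, 0], [-0.09, -0.51, 0, 1, 0, 0, 0]],
  ],
)

```text
t: 11.75
ee_pos: [554.0, -44.1, 436.7]
orientation: [2.187, 2.188, -0.076]
ft_force: [1.0, -0.6, -1.6]
width: 47.9
grasp_force: 30.0
```

Emit:
step_arm(
  targets=[
    [[-0.09, -0.51, 0, 1, 0, 0, 0], [-0.09, -0.51, 0, 1, 0, 0, 0], [-0.09, -0.51, 0, 1, 0, 0, 0], [-0.09, -0.51, 0, 1, 0, 0, 0], [-0.09, -0.51, 0, 1, 0, 0, 0]],
  ],
)

```text
t: 12.38
ee_pos: [531.5, -171.6, 436.7]
orientation: [-2.07, -2.07, -0.292]
ft_force: [-0.7, -1.0, -2.6]
width: 47.8
grasp_force: 30.0
```

Emit:
step_arm(
  targets=[
    [[-0.09, -0.51, -0.4, 1, 0, 0, 0], [-0.09, -0.51, -0.4, 1, 0, 0, 0], [-0.09, -0.51, -0.4, 1, 0, 0, 0], [-0.09, -0.51, -0.4, 1, 0, 0, 0], [-0.09, -0.51, -0.4, 1, 0, 0, 0]],
  ],
)

```text
t: 13.0
ee_pos: [509.0, -299.1, 336.0]
orientation: [-1.86, -1.859, -0.606]
ft_force: [1.2, 0.4, -1.3]
width: 47.8
grasp_force: 30.0
```

```bash
python3 - <<'E'
from h import *
from scipy.spatial.transform import Rotation as R
o=readout.get_obs();print(o["t"],o["qpos"].round(3),o["ee_pos"].round(1),o["ft_force"].round(1),o["width"]);r=R.from_rotvec(o["orientation"]).as_matrix();print(o["ee_pos"]+163*r[:,2],r.round(3))
E
```

```text
13.0 [-0.653  0.546  1.674  0.498  1.368 -0.867] [ 509.  -299.1  336. ] [ 1.2  0.4 -1.3] 47.82299516026404
[ 508.82863223 -202.94490595  204.39161685] [[ 0.001  1.    -0.001]
 [ 0.808  0.     0.59 ]
 [ 0.59  -0.001 -0.808]]
```

Emit:
step_arm(
  targets=[
    [[-0.09, -0.52, -0.4, 1, 0, 0, 0], [-0.09, -0.52, -0.4, 1, 0, 0, 0], [-0.09, -0.52, -0.4, 1, 0, 0, 0], [-0.09, -0.52, -0.4, 1, 0, 0, 0], [-0.09, -0.52, -0.4, 1, 0, 0, 0]],
  ],
)

```text
t: 13.62
ee_pos: [486.5, -429.0, 235.8]
orientation: [-1.63, -1.629, -0.868]
ft_force: [-0.0, -0.4, -2.0]
width: 47.7
grasp_force: 30.0
```

Emit:
step_arm(
  targets=[
    [[0, 0, -0.6, 0, 0, 0, 0], [0, 0, -0.6, 0, 0, 0, 0], [0, 0, -0.4, 0, 0, 0, 0], [0, 0, -0.2, 0, 0, 0, 0], [0, 0, 0, 0, 0, 0, 0]],
  ],
)

```text
t: 14.25
ee_pos: [487.0, -428.1, 147.3]
orientation: [-1.631, -1.631, -0.867]
ft_force: [-0.7, 0.6, -1.1]
width: 47.8
grasp_force: 30.0
```

```bash
python3 - <<'E'
from h import *
from scipy.spatial.transform import Rotation as R
o=readout.get_obs();print(o["t"],o["qpos"].round(3),o["ee_pos"].round(1),o["ft_force"].round(1),o["width"]);r=R.from_rotvec(o["orientation"]).as_matrix();g=o["ee_pos"]+163*r[:,2];print(g,r.round(3))
t=get_image("top");s=get_image("scene")
a=t["pixels"][220:370,340:520,::-1];b=s["pixels"][140:320,160:360,::-1]
cv2.imwrite("pics/g5.png",np.hstack([cv2.resize(a,(400,334)),cv2.resize(b,(370,334))]))
E
```

```text
14.25 [-0.848  0.962  1.461  0.58   1.56  -1.12 ] [ 487.  -428.1  147.3] [-0.7  0.6 -1.1] 47.78733849416386
[ 486.92925728 -292.95598574   56.19901783] [[ 0.     1.    -0.   ]
 [ 0.559  0.     0.829]
 [ 0.829 -0.    -0.559]]
```

View pics/g5.png

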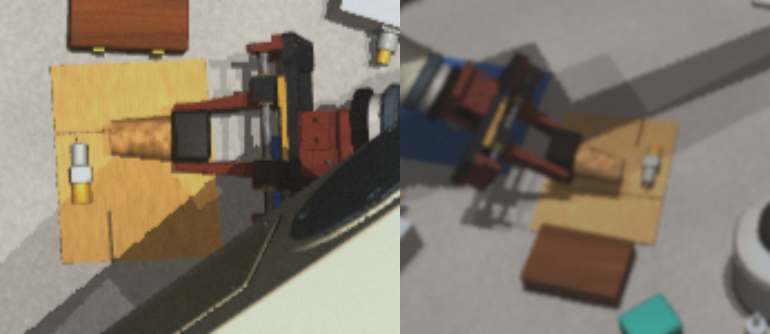

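The bung is held level above the card with its cork end at crop (110,137), clear of the adapter at (80,172). I lower it gently and check for contact.

Emit:
step_arm(
  targets=[
    [[0, 0, -0.16, 0, 0, 0, 0], [0, 0, -0.1, 0, 0, 0, 0], [0, 0, -0.06, 0, 0, 0, 0], [0, 0, -0.03, 0, 0, 0, 0], [0, 0, 0, 0, 0, 0, 0]],
  ],
)

```text
t: 14.98
ee_pos: [487.0, -428.3, 130.1]
orientation: [-1.631, -1.631, -0.867]
ft_force: [-0.3, 0.6, -1.8]
width: 47.6
grasp_force: 30.0
```

Emit:
step_arm(
  targets=[
    [[0, 0, -0.03, 0, 0, 0, 0], [0, 0, -0.03, 0, 0, 0, 0], [0, 0, -0.02, 0, 0, 0, 0], [0, 0, 0, 0, 0, 0, 0], [0, 0, 0, 0, 0, 0, 0]],
  ],
)

```text
t: 15.6
ee_pos: [487.1, -428.8, 128.6]
orientation: [-1.628, -1.631, -0.871]
ft_force: [-3.4, -2.1, 15.0]
width: 47.4
grasp_force: 30.0
```

Emit:
step_arm(
  targets=[
    [[0, 0, 0.03, 0, 0, 0, 0], [0, 0, 0, 0, 0, 0, 1], [0, 0, 0, 0, 0, 0, 1], [0, 0, 0, 0, 0, 0, 1], [0, 0, 0, 0, 0, 0, 1]],
  ],
)

```text
t: 16.23
ee_pos: [487.0, -428.2, 127.4]
orientation: [-1.631, -1.631, -0.867]
ft_force: [0.4, 0.2, 0.9]
width: 84.4
grasp_force: 0.0
```

Emit:
step_arm(
  targets=[
    [[0, 0, 0, 0, 0, 0, 1], [0, 0, 0, 0, 0, 0, 1], [0, -0.6, 0.4, 0, 0, 0, 1], [0, -0.6, 0.4, 0, 0, 0, 1], [0, -0.6, 0.4, 0, 0, 0, 1]],
  ],
)

```text
t: 16.85
ee_pos: [486.9, -519.1, 188.3]
orientation: [-1.631, -1.631, -0.867]
ft_force: [1.3, -0.2, 1.1]
width: 87.9
grasp_force: 0.0
```

Emit:
step_arm(
  targets=[
    [[0, 0, 0.5, -1, 0, 0, 1], [0, 0.2, 0.5, -1, 0, 0, 1], [0, 0.3, 0.5, -1, 0, 0, 1], [0, 0.4, 0.5, -1, 0, 0, 1], [0, 0.4, 0.5, -1, 0, 0, 1]],
  ],
)

```text
t: 17.48
ee_pos: [486.8, -452.7, 313.5]
orientation: [-1.863, -1.863, -0.603]
ft_force: [-0.6, -0.3, 0.1]
width: 87.5
grasp_force: 0.0
```

Emit:
step_arm(
  targets=[
    [[0, 0.36, 0, -1, 0, 0, 1], [0, 0.36, 0, -1, 0, 0, 1], [0, 0.36, 0, -1, 0, 0, 1], [0, 0.36, 0, -1, 0, 0, 1], [0, 0.36, 0, -1, 0, 0, 1]],
  ],
)

```text
t: 18.1
ee_pos: [486.9, -362.7, 312.8]
orientation: [-2.073, -2.073, -0.289]
ft_force: [-0.5, 0.4, -0.9]
width: 87.6
grasp_force: 0.0
```

Emit:
step_arm(
  targets=[
    [[0, 0.36, 0, -1, 0, 0, 1], [0, 0.36, 0, -1, 0, 0, 1], [0, 0.36, 0, -1, 0, 0, 1], [0, 0.36, 0, -1, 0, 0, 1], [0, 0.36, 0, -1, 0, 0, 1]],
  ],
)

```text
t: 18.73
ee_pos: [486.8, -272.7, 312.9]
orientation: [2.185, 2.185, -0.078]
ft_force: [0.4, 0.8, 0.6]
width: 88.1
grasp_force: 0.0
```

Emit:
step_arm(
  targets=[
    [[0, 0.36, 0, -1, 0, 0, 1], [0, 0.36, 0, -1, 0, 0, 1], [0, 0.36, 0, -1, 0, 0, 1], [0, 0.36, 0, -1, 0, 0, 1], [0, 0.36, 0, -1, 0, 0, 1]],
  ],
)

```text
t: 19.35
ee_pos: [486.8, -182.7, 312.9]
orientation: [1.989, 1.989, -0.425]
ft_force: [0.2, 0.2, 0.4]
width: 87.6
grasp_force: 0.0
```

```bash
python3 - <<'E'
from h import *
from scipy.spatial.transform import Rotation as R
o=readout.get_obs();print(o["t"],o["qpos"].round(3),o["ee_pos"].round(1),o["ft_force"].round(1),o["width"]);r=R.from_rotvec(o["orientation"]).as_matrix();g=o["ee_pos"]+163*r[:,2];print(g,r.round(3))
t=get_image("top");s=get_image("scene")
np.savez("pics/t6.npz",**t);np.savez("pics/s6.npz",**s)
a=t["pixels"][220:370,340:520,::-1];b=s["pixels"][140:320,160:360,::-1]
cv2.imwrite("pics/g6.png",np.hstack([cv2.resize(a,(400,334)),cv2.resize(b,(370,334))]))
for d in(t,s):
    q0=np.array([487,-212.5,20.7]);
    for zb in(0,58,94):print(proj(d,q0+zb*np.array([0,-.983,.186])).round(1))
E
```

```text
19.35 [-0.286  0.403  1.966 -0.615  0.747  0.167] [ 486.8 -182.7  312.9] [0.2 0.2 0.4] 87.60594495626626
[ 486.8992317  -249.35170422  164.12134594] [[ 0.     1.     0.   ]
 [ 0.913 -0.    -0.409]
 [-0.409  0.    -0.913]]
[389.7 281.8]
[416.3 281.8]
[433.2 281.8]
[280.2 236.8]
[256.7 230.5]
[242.1 226.6]
```

View pics/g6.png

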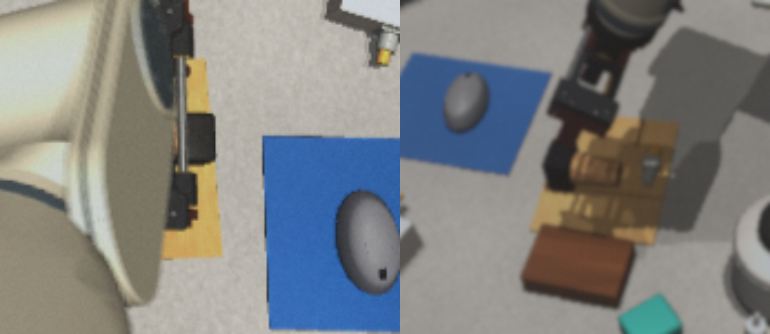

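The bung lies where predicted: head at crop (200,137), cork end in the scene crop at (622,170). The axis is straight along y and the hand is above the cork. I descend on the cork.

Emit:
step_arm(
  targets=[
    [[0, 0.34, 0, -1, 0, 0, 1], [0, 0, -0.8, 0, 0, 0, 1], [0, 0, -0.8, 0, 0, 0, 1], [0, 0, -0.7, 0, 0, 0, 1], [0, 0, -0.46, 0, 0, 0, 1]],
  ],
)

```text
t: 20.08
ee_pos: [486.7, -166.9, 173.1]
orientation: [1.95, 1.95, -0.487]
ft_force: [-0.2, 0.1, 0.1]
width: 87.6
grasp_force: 0.0
```

Emit:
step_arm(
  targets=[
    [[0, 0, 0, 0, 0, 0, 1], [0, 0, 0, 0, 0, 0, 0], [0, 0, 0, 0, 0, 0, 0], [0, 0, 0, 0, 0, 0, 0], [0, 0, 0, 0, 0, 0, 0]],
  ],
)

```text
t: 20.7
ee_pos: [487.1, -166.3, 175.2]
orientation: [1.948, 1.948, -0.485]
ft_force: [0.1, 0.7, 1.0]
width: 51.6
grasp_force: 0.0
```

Emit:
step_arm(
  targets=[
    [[0, 0, 0, 0, 0, 0, 0], [0, 0, 0, 0, 0, 0, 0], [0, 0, 0, 0, 0, 0, 0], [0, 0, 0, 0, 0, 0, 0], [0, 0, 0, 0, 0, 0, 0]],
  ],
)

```text
t: 21.32
ee_pos: [487.1, -166.2, 174.7]
orientation: [1.948, 1.949, -0.486]
ft_force: [0.3, 1.7, 2.7]
width: 38.5
grasp_force: 29.9
```

Emit:
step_arm(
  targets=[
    [[0, 0, 0.2, 0, 0, 0, 0], [0, 0, 0.5, 0, 0, 0, 0], [0, 0, 0.5, 0, 0, 0, 0], [0, 0, 0.5, 0, 0, 0, 0], [0, 0, 0.3, 0, 0, 0, 0]],
  ],
)

```text
t: 21.95
ee_pos: [486.9, -166.4, 276.0]
orientation: [1.948, 1.948, -0.485]
ft_force: [0.7, 0.6, -2.5]
width: 38.5
grasp_force: 29.9
```

Emit:
step_arm(
  targets=[
    [[0, -0.19, 0, 1, 0, 0, 0], [0, -0.19, 0, 1, 0, 0, 0], [0, -0.19, 0, 1, 0, 0, 0], [0, -0.19, 0, 1, 0, 0, 0], [0, -0.19, 0, 1, 0, 0, 0]],
  ],
)

```text
t: 22.58
ee_pos: [486.6, -214.0, 274.6]
orientation: [2.151, 2.151, -0.148]
ft_force: [0.1, -0.4, -0.7]
width: 38.6
grasp_force: 29.9
```

Emit:
step_arm(
  targets=[
    [[0, -0.19, 0, 1, 0, 0, 0], [0, -0.19, 0, 1, 0, 0, 0], [0, -0.19, 0, 1, 0, 0, 0], [0, -0.19, 0, 1, 0, 0, 0], [0, -0.19, 0, 1, 0, 0, 0]],
  ],
)

```text
t: 23.2
ee_pos: [486.7, -261.5, 274.5]
orientation: [-2.109, -2.11, -0.224]
ft_force: [-0.4, -0.2, -1.2]
width: 38.8
grasp_force: 29.8
```

Emit:
step_arm(
  targets=[
    [[0, -0.19, 0, 1, 0, 0, 0], [0, -0.19, 0, 1, 0, 0, 0], [0, -0.19, 0, 1, 0, 0, 0], [0, -0.19, 0, 1, 0, 0, 0], [0, -0.19, 0, 1, 0, 0, 0]],
  ],
)

```text
t: 23.82
ee_pos: [486.7, -309.1, 274.5]
orientation: [-1.903, -1.904, -0.548]
ft_force: [0.2, -0.5, -2.0]
width: 38.8
grasp_force: 29.8
```

Emit:
step_arm(
  targets=[
    [[0, -0.19, 0, 1, 0, 0, 0], [0, -0.19, 0, 1, 0, 0, 0], [0, -0.19, 0, 1, 0, 0, 0], [0, -0.19, 0, 1, 0, 0, 0], [0, -0.19, 0, 1, 0, 0, 0]],
  ],
)

```text
t: 24.45
ee_pos: [486.8, -356.6, 274.5]
orientation: [-1.677, -1.677, -0.82]
ft_force: [-0.1, -0.3, -1.7]
width: 38.7
grasp_force: 29.8
```

Emit:
step_arm(
  targets=[
    [[0, -0.19, 0, 1, 0, 0, 0], [0, -0.19, 0, 1, 0, 0, 0], [0, -0.19, 0, 1, 0, 0, 0], [0, -0.19, 0, 1, 0, 0, 0], [0, -0.19, 0, 1, 0, 0, 0]],
  ],
)

```text
t: 25.08
ee_pos: [486.8, -404.2, 274.4]
orientation: [-1.435, -1.435, -1.045]
ft_force: [0.5, -0.2, -1.4]
width: 38.7
grasp_force: 29.8
```

```bash
python3 - <<'E'
from h import *
from scipy.spatial.transform import Rotation as R
o=readout.get_obs();print(o["t"],o["qpos"].round(3),o["ee_pos"].round(1),o["ft_force"].round(1),o["width"]);r=R.from_rotvec(o["orientation"]).as_matrix();g=o["ee_pos"]+163*r[:,2];print(g,r.round(3))
t=get_image("top");s=get_image("scene")
np.savez("pics/t7.npz",**t);np.savez("pics/s7.npz",**s)
a=t["pixels"][220:370,340:520,::-1];b=s["pixels"][100:260,160:340,::-1]
cv2.imwrite("pics/g7.png",np.hstack([cv2.resize(a,(340,283)),cv2.resize(b,(450,400))[:283] if 0 else cv2.resize(b,(318,283))]))
for zb in(22,94):
  for d in(t,s):print(zb,proj(d,g+[0,5,-(zb-22)]).round(1))
E
```

```text
25.075 [-0.84   0.817  1.494  0.733  1.893 -1.025] [ 486.8 -404.2  274.4] [ 0.5 -0.2 -1.4] 38.65750624744254
[ 486.80501699 -249.02973894  224.34242599] [[-0.     1.     0.   ]
 [ 0.307  0.     0.952]
 [ 0.952  0.    -0.307]]
22 [421.6 271.8]
22 [255.4 175.3]
94 [414.4 276. ]
94 [260.1 198.7]
```

View pics/g7.png

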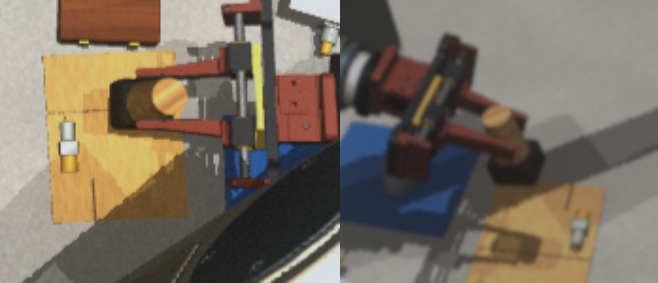

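The bung hangs head down over the card, with its narrow end at top crop (169,97) and its head's left edge at (110,105). I check the tilt by triangulating.

```bash
python3 - <<'E'
from h import *
t=dict(np.load("pics/t7.npz"));s=dict(np.load("pics/s7.npz"))
P=lambda d:d["intrinsics"]@d["extrinsics"][:3]
X=cv2.triangulatePoints(P(t),P(s),np.array([[429.5],[271.4]]),np.array([[251.7],[167.9]]));print("narrow end",(X[:3]/X[3]).ravel())
# head colour mask in both views
for n,d,(r0,r1,c0,c1) in(("t",t,(255,300,390,440)),("s",s,(160,215,235,285))):
    g=cv2.GaussianBlur(d["pixels"],(3,3),0).max(2);M=np.zeros_like(g);M[r0:r1,c0:c1]=(g[r0:r1,c0:c1]<75)
    c=max(cv2.findContours(M,0,2)[0],key=cv2.contourArea);h=cv2.convexHull(c)
    print(n,cv2.boundingRect(c),cv2.approxPolyDP(h,2,True).reshape(-1,2).tolist())
    hs=cv2.cvtColor(d["pixels"],cv2.COLOR_RGB2HSV)
for th in(0,4,8,12,-4,-8):
    a=np.radians(th);ax=np.array([0,np.sin(a),-np.cos(a)]) # bung z
    ey=np.array([0,np.cos(a),np.sin(a)]);o=(X[:3]/X[3]).ravel()
    c=[o+ax*94+ey*28+np.array([x,0,0]) for x in(24,-24)]
    print(th,[proj(t,q).round(1).tolist() for q in c],[proj(s,o+ax*94+ey*28*k+np.array([24,0,0])).round(1).tolist() for k in(1,-1)])
E
```

```text
narrow end [ 485.07687128 -251.84676836  242.40962387]
t (398, 261, 26, 28) [[423, 261], [411, 288], [400, 287], [399, 265]]
s (235, 179, 47, 36) [[235, 214], [235, 179], [271, 180], [281, 190], [270, 205]]
0 [[403.5, 264.6], [403.8, 289.3]] [[266.5, 209.0], [241.4, 205.2]]
4 [[400.3, 264.4], [400.6, 289.2]] [[269.3, 208.8], [244.5, 206.2]]
8 [[397.2, 264.2], [397.5, 289.0]] [[272.0, 208.4], [247.6, 207.0]]
12 [[394.3, 264.0], [394.5, 288.8]] [[274.7, 207.9], [250.7, 207.7]]
-4 [[406.7, 264.8], [407.1, 289.5]] [[263.6, 209.1], [238.4, 204.1]]
-8 [[410.1, 265.0], [410.5, 289.6]] [[260.7, 209.0], [235.4, 202.9]]
```

The head is about 5° over-rotated towards +y, seen in both views. I turn back 5° and lower, stopping short of contact.

Emit:
step_arm(
  targets=[
    [[0, 0.05, 0, -0.7, 0, 0, 0], [0, 0.05, -0.2, -0.6, 0, 0, 0], [0, 0, -0.6, 0, 0, 0, 0], [0, 0, -0.6, 0, 0, 0, 0], [0, 0, -0.4, 0, 0, 0, 0]],
  ],
)

```text
t: 25.8
ee_pos: [486.8, -398.3, 183.4]
orientation: [-1.501, -1.501, -0.988]
ft_force: [0.8, -0.8, -1.0]
width: 39.0
grasp_force: 29.8
```

Emit:
step_arm(
  targets=[
    [[0, 0, -0.3, 0, 0, 0, 0], [0, 0, -0.2, 0, 0, 0, 0], [0, 0, -0.1, 0, 0, 0, 0], [0, 0, 0, 0, 0, 0, 0], [0, 0, 0, 0, 0, 0, 0]],
  ],
)

```text
t: 26.42
ee_pos: [487.1, -399.0, 155.3]
orientation: [-1.501, -1.502, -0.99]
ft_force: [1.1, 0.8, -1.0]
width: 38.8
grasp_force: 29.8
```

```bash
python3 - <<'E'
from h import *
from scipy.spatial.transform import Rotation as R
o=readout.get_obs();print(o["t"],o["ee_pos"].round(1),o["ft_force"].round(1),o["width"]);r=R.from_rotvec(o["orientation"]).as_matrix();g=o["ee_pos"]+163*r[:,2];print(g)
t=get_image("top");s=get_image("scene")
a=t["pixels"][220:370,340:520,::-1];b=s["pixels"][130:290,160:340,::-1]
cv2.imwrite("pics/g8.png",np.hstack([cv2.resize(a,(400,333)),cv2.resize(b,(374,333))]))
E
```

```text
26.425 [ 487.1 -399.   155.3] [ 1.1  0.8 -1. ] 38.78089475249734
[ 487.16837011 -249.20716152   90.95877791]
```

View pics/g8.png

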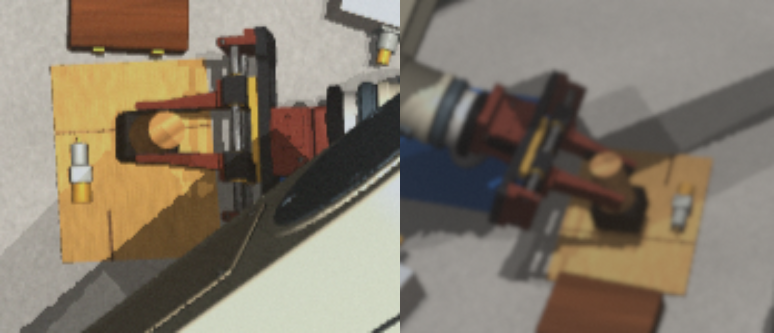

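The bung is now upright, with its narrow end at crop (165,130), about 10 mm above the card and clear of the adapter. I lower it to contact.

Emit:
step_arm(
  targets=[
    [[0, 0, -0.1, 0, 0, 0, 0], [0, 0, -0.05, 0, 0, 0, 0], [0, 0, -0.02, 0, 0, 0, 0], [0, 0, 0, 0, 0, 0, 0], [0, 0, 0, 0, 0, 0, 0]],
  ],
)

```text
t: 27.15
ee_pos: [487.0, -398.8, 146.2]
orientation: [-1.501, -1.501, -0.99]
ft_force: [0.9, 0.2, -1.1]
width: 38.9
grasp_force: 29.8
```

Emit:
step_arm(
  targets=[
    [[0, 0, -0.03, 0, 0, 0, 0], [0, 0, -0.02, 0, 0, 0, 0], [0, 0, 0, 0, 0, 0, 0], [0, 0, 0, 0, 0, 0, 0], [0, 0, 0, 0, 0, 0, 0]],
  ],
)

```text
t: 27.78
ee_pos: [487.0, -398.8, 143.7]
orientation: [-1.501, -1.501, -0.99]
ft_force: [-0.9, 0.1, -1.2]
width: 38.6
grasp_force: 29.8
```

Emit:
step_arm(
  targets=[
    [[0, 0, -0.03, 0, 0, 0, 0], [0, 0, -0.02, 0, 0, 0, 0], [0, 0, 0, 0, 0, 0, 0], [0, 0, 0, 0, 0, 0, 0], [0, 0, 0, 0, 0, 0, 0]],
  ],
)

```text
t: 28.4
ee_pos: [487.0, -398.8, 141.2]
orientation: [-1.501, -1.501, -0.99]
ft_force: [0.8, 0.5, -2.1]
width: 38.8
grasp_force: 29.8
```

Emit:
step_arm(
  targets=[
    [[0, 0, -0.03, 0, 0, 0, 0], [0, 0, -0.02, 0, 0, 0, 0], [0, 0, 0, 0, 0, 0, 0], [0, 0, 0, 0, 0, 0, 0], [0, 0, 0, 0, 0, 0, 0]],
  ],
)

```text
t: 29.02
ee_pos: [487.0, -398.8, 138.7]
orientation: [-1.501, -1.501, -0.99]
ft_force: [0.0, 0.6, -2.0]
width: 38.7
grasp_force: 29.8
```

Emit:
step_arm(
  targets=[
    [[0, 0, -0.03, 0, 0, 0, 0], [0, 0, -0.03, 0, 0, 0, 0], [0, 0, 0, 0, 0, 0, 0], [0, 0, 0, 0, 0, 0, 0], [0, 0, 0, 0, 0, 0, 0]],
  ],
)

```text
t: 29.65
ee_pos: [487.1, -398.4, 136.6]
orientation: [-1.498, -1.499, -0.992]
ft_force: [1.2, 3.3, 6.3]
width: 38.8
grasp_force: 30.2
```

Emit:
step_arm(
  targets=[
    [[0, 0, -0.01, 0, 0, 0, 0], [0, 0, 0, 0, 0, 0, 0.6], [0, 0, 0, 0, 0, 0, 1], [0, 0, 0, 0, 0, 0, 1], [0, 0, 0, 0, 0, 0, 1]],
  ],
)

```text
t: 30.28
ee_pos: [486.9, -398.9, 135.0]
orientation: [-1.501, -1.501, -0.99]
ft_force: [0.5, 0.2, -0.5]
width: 74.8
grasp_force: 0.0
```

Emit:
step_arm(
  targets=[
    [[0, 0, 0, 0, 0, 0, 1], [0, -0.3, 0.12, 0, 0, 0, 1], [0, -0.5, 0.21, 0, 0, 0, 1], [0, -0.7, 0.3, 0, 0, 0, 1], [0, -0.7, 0.3, 0, 0, 0, 1]],
  ],
)

```text
t: 30.9
ee_pos: [486.8, -510.7, 182.7]
orientation: [-1.501, -1.501, -0.99]
ft_force: [-0.4, -0.0, 0.2]
width: 88.1
grasp_force: 0.0
```

Emit:
step_arm(
  targets=[
    [[0, -0.3, 0.7, 0, 0, 0, 1], [0, 0, 0.8, 0, 0, 0, 1], [0, 0, 0.8, 0, 0, 0, 1], [0, 0, 0.4, 0, 0, 0, 1], [0, 0, 0, 0, 0, 0, 1]],
  ],
)

```text
t: 31.52
ee_pos: [487.0, -524.4, 318.2]
orientation: [-1.502, -1.504, -0.99]
ft_force: [-0.2, -0.7, 0.1]
width: 87.8
grasp_force: 0.0
```

```bash
python3 - <<'E'
from h import *
o=readout.get_obs();print(o["t"],o["ee_pos"].round(1),o["ft_force"].round(1),o["qvel"].round(3))
t=get_image("top");s=get_image("scene")
a=t["pixels"][170:350,230:470,::-1];b=s["pixels"][130:290,160:400,::-1]
cv2.imwrite("pics/g9.png",np.hstack([cv2.resize(a,(400,300)),cv2.resize(b,(400,267))[:300] if 0 else cv2.resize(b,(400,300))]))
for d in(t,s):print(proj(d,[487,-250,98]).round(1),proj(d,[487,-250,4]).round(1))
E
```

```text
31.525 [ 487.  -524.4  318.2] [-0.2 -0.7  0.1] [ 0.002  0.041  0.032 -0.011 -0.022 -0.008]
[412.7 278.7] [405.5 282.8]
[260.8 214.2] [266.  238.5]
```

View pics/g9.png

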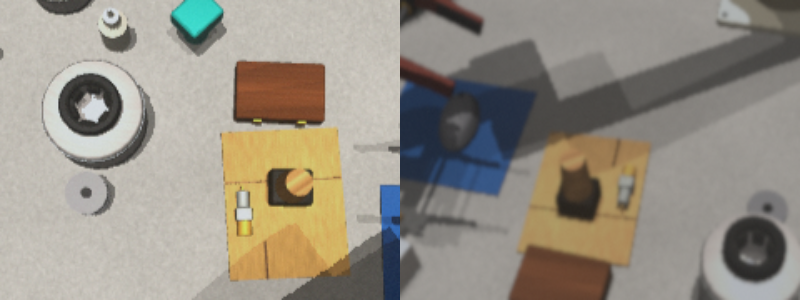

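The bung stands head down on the card, with its cork end at crop (299,182) and its head at (290,187). The flask, adapter and the other things in view have not moved, and the arm is clear. I hand the job in.

```bash
python3 -c "
from workcell import ctrl
print(ctrl.close_job())"
```

```text
the job is handed in; nothing more can be done
None
```

The bung was rocked out of the wide flask, laid down on the cardboard, re-gripped by the cork and stood upside down on its head there; the last picture showed the flask and everything else in view in place, and the job was handed in at about 32 s, with no verdict returned.

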